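# Load a vial carrier under the autosampler's spring flap

### The job

Load the autosampler: with one fingertip press the flap's thumb bar down and keep the flap well open, while the other fingertip pushes the vial carrier standing on the track by its upright grip, under the flap, until it is fully home against the end stop. Only then let go of the bar so that the flap springs shut over the vials. Push the carrier, never lift it; do not ram its vials into the flap or let the flap come down on them, and leave the other things on the bench alone.

Things in the scene. Friction and masses are not known exactly. Their poses are not given: they have to be found in the camera images.
- autosampler: Fixed cream bench instrument with a loading track, a sample bay and a housing. Origin: bench top, below the middle of the bay mouth; x along the track into the bay (pushing direction), y left, z up. All sizes in mm, in this frame. Housings: x 30 to 230, y 24 to 260, 175 high; x 92 to 230, y -60 to 24, 100 high. Track bed: x -170 to 92, y -38 to 24.
- track_entry (a point): Open outer end of the track: middle of the channel's floor, autosampler x -165, y 0, z 38. The channel is straight, along autosampler x, 26 wide between two guide strips 5 high and 3 thick.
- end_stop (a point): Foot of the end stop that closes the channel inside the bay, under the flap: autosampler x 66, y 0, z 38. The carrier's front touches it when fully home.
- flap (a joint): Flap angle, rad: 0 shut, 0.85 wide open (stop). One bent metal sheet on a hinge parallel to the track: hood over the bay on the hinge's left, thumb bar on its right. Pressing the bar down lifts the hood. A spring shuts it: about 5 N at the bar's middle when shut, 8 N at 0.55 rad; let go, it shuts softly in about 0.5 s. Its lip clears the vials above 0.37 rad; 0.45 to 0.7 is good.
- hinge_line (a point): Point of the flap's hinge line at the bay mouth: autosampler x 0, y -32, z 60 (hinge tube 8 dia, x -157 to 80). Hinge posts, 8 wide, up to z 67, at x -165, -7 and 87. Left of it the hood: x 0 to 84, roof at z 82 and left edge at y 18 when shut; fully open it rises to z 113.
- thumb_bar (a point): On top of the thumb bar, 22 right of the hinge line: autosampler x -70, y -54, z 59 when shut, z 48 at 0.55 rad; turns with the flap. The bar is a flat ribbed strip 32 wide (2 to 34 right of the hinge, rolled outer edge), 148 long (x -157 to -9), beside and parallel to the track. Press it anywhere along its length; a finger may slide along it.
- flap_lip (a point): Middle of the lower edge of the flap's front lip, across the bay mouth: autosampler x 1, y 0, z 64 when shut; turns with the flap. Shut, it bars the way to the vials (tops at z 74), not to the carrier's neck.
- carrier: Loose black vial carrier, about 110 g, in the channel before the bay. Origin: underside, middle of the vial block; x towards the bay. Block 58 x 24 x 18 high with a row of four fixed amber vials, blue caps (x -27 to 27, tops 36 up). Behind it a neck (x -60 to -29, 9 high) and upright grip (x -77 to -60, 22 wide, 30 high). Fully home the origin is at autosampler x 37; it starts at -46 to -34.
- carrier_grip (a point): Middle of the rear face of the carrier's grip (the face to push), 15 above the channel's floor. Fully home the grip stays 40 to 23 outside the bay mouth, so no finger has to enter the bay.
- spare_carrier: A second, identical carrier with vials lying ready on the bench to the left, not in the track: leave alone. Origin as on the carrier.
- vial_a: Loose single vial, 12 dia, 32 high, upright on the bench to the left of the track: leave alone. Origin: centre of its underside.
- vial_b: Another such vial: leave alone. Origin: centre of its underside.
- wrench: Wrench, 130 long, flat on the bench to the right of the thumb bar: leave alone. Origin near its middle, underside.
- amber_jar: Amber jar with blue cap, 60 dia, 105 high: leave alone. Origin: centre of its underside.
- solvent_bottle: Clear glass bottle with blue cap, 70 dia, 150 high: leave alone. Origin: centre of its underside.
- column: Steel column, a 170 long, 16 thick tube lying on the bench: leave alone. Origin: middle, underside.
- vial_rack: Black rack with vials, 60 x 120, 44 high: leave alone. Origin: centre of its underside.
Things that resemble listed ones, but are neither listed nor needed, are in the scene too. What is shaped like the carrier but green is not meant.

How it is judged:
By the outcome, as a careful person would: the job done as asked, in the order asked, and still so for the second after the job is handed in, with the robot touching nothing.
It also fails if it takes over 48 s, if anything falls off the work surface, if the arm or the gripper's body presses on something with over 40 N, if the wrist force passes 120 N, or if a joint passes its speed limit or range.

### The arm

A 6-joint arm with a two-finger parallel gripper is mounted at the origin on the work surface. World frame = base frame: x ahead of the robot, y to its left, z up, the work surface at z = 0. Lengths are in m, angles in rad, forces in N, time in s.
With the tool pointing down it reaches from about 0.35 to 0.725 m from the base axis. Payload 6 kg.
Tool frame: the origin (TCP) lies midway between the tips of the shut fingers; the grasp point (between the pads) lies 19 mm behind it; z points along the fingers, y is the line along which they close (so a half turn about z gives the same grasp; the last joint's range is limited). The gripper opens to 85 mm and grips with 20 to 120 N. Pads are 22 mm wide; open, the fingers measure 114 mm over their backs; the gripper's body (76 mm by 85 mm) begins 54 mm behind the grasp point. The pads swing forward as they close: fully open they stand 13 mm farther back than shut.
Start: joints at [-0.851, 0.04, 0.085, 0, -1.615, -0.334], TCP at [0.226, -0.556, 0.231] pointing down, gripper open.
Joint ranges: [-2.56, 2.56], [-1.29, 2.01], [-1.08, 1.49], [-3.29, 1.98], [-2.81, -0.18], [-2.99, 2.99]. Speed limits (rad/s): [2.57, 2.57, 3.01, 3.14, 3.14, 3.14].

### API

Orientations are given as a unit quaternion [x, y, z, w].
In Python, from plant import readout, imaging, arm gives the robot as it stands.
- The arm moves only by the tool carry_out, never from a script. Its argument "series" is a list of rows, each a list of 3 entries, a list of its own where there are three numbers: the shift along the tool's x, y, z as a fraction of full scale, then the turn, a rotation vector about the tool's x, y, z as a fraction of full scale, then the closure, from -1 (fully open) to 1 (shut), so that 0 is half open. A call has 1 to 20 rows; each row shifts and turns the commanded pose from where the row before left it, along the tool's axes as they then stand; what a row does not reach is not made up. Full scale, the value 1, is 200 mm for a shift and 5 degrees for a turn. A row lasts 1/8 s, in which the tool goes at most 62.5 mm and 10.7 degrees, less where a joint would pass 70% of its speed; a pose out of reach is approached as far as the arm can. A call with a number of a shift or a turn outside -1 to 1 is refused whole. A call with a gripper value outside its range is refused whole. The fingers move at their own pace and stop on an object; "grip_force" is the grip in N (left out, the last holds). Time passes only in rows, so rows that do not move let the fingers close. It gives the time, the measured TCP pose, the force, the opening and the grip force at its end, in the units of the state.
- readout.state(): the state, without advancing time (a new reading comes with each control period).
- imaging.capture(name): name is "scene" or "top"; returns a dict with "image" (480x640x3 uint8, red, green, blue), "depth" (480x640 float32, m along the optical axis (not along the pixel's ray), 0 where there is no reading), "K" (3x3 intrinsics, pixels), "k1" (the pictures are not rectified: a ray, as slopes to the right and down, at radius r is drawn at 1 + k1 r^2 times it, then the intrinsics apply), "xyz" and "rotation" of the camera in the world. Camera axes: x right, y up, looking along -z (the intrinsics and any distortion apply to the point x, -y, -z); pixel columns grow to the right and rows downward; lengths in m; the calibration is good to about 2 mm. A picture is of the moment at which its call begins.
- arm.job_done(): hands the job in; it is judged then, once.
Trained networks look in a picture, given as the dict that the camera call returned (one of the last four; its "shot" number tells which), for a name from the list of things; names that differ only in an ending like _2 or _b are one class to them, and where a whole thing is asked for, a point or a joint stands for the part that bears it (a point fixed in the world has none). Each returns a list of dicts, best first, with "p" (0 to 1); they miss things now and then, are a little off and sometimes report something else, mostly with a low value. They report only what shows in the picture. A call takes as long as a camera call. They do not tell look-alikes from the thing itself.
- imaging.outline_of(picture, name): "region" (480x640 bool, what is visible of it) and "at" ([column, row] in pixels, amid what is visible of it).
The state is a dict: "t": time; "qpos": joint angles; "joint_velocities": joint speeds; "joint_torque": joint torques, N m; "ee_pos": TCP position; "orientation": TCP orientation; "ft_force": force on the tool from outside, world axes, zero at the start; "ft_torque": the same for the moment, N m; "opening": finger opening in m; "finger_force": force on a finger pad.
Only numpy, scipy, OpenCV 4.12 (cv2) and the standard library are available. Lean on these libraries where they do the work, as an engineer would, in place of code of your own. Each camera call takes 0.05 s, during which the arm holds its last target. There are 200 camera calls.

## Working session

There is one attempt and no reset: what is moved stays moved. The work goes in short steps, Python scripts to look and compute and a tool call to move; the robot and the scene stay as the last step left them, time stands still between calls to the robot, and variables do not carry over. Pictures are saved under pics/ and viewed, at most 10 in all, crops included, and the job is handed in when it is done.

Besides the shell and the picture viewer there is one more tool, called after "Request:" as a command line: name --argument value ..., lists and objects as JSON in quotes. carry_out: Moves the arm, as the interface text tells. Shift numbers are shares of 200 mm and turn numbers shares of 5 degrees, none past 1 either way. Its arguments: {"type":"object","properties":{"series":{"type":"array"},"grip_force":{"type":"number"}},"required":["series"]}

```bash
mkdir -p pics; cat > h.py <<'E'
import numpy as np, cv2
from plant import readout, imaging, arm
def pts(p):
    K=np.array(p["K"]);h,w=p["depth"].shape
    u,v=np.meshgrid(np.arange(w),np.arange(h))
    D=np.array([p["k1"],0,0,0],float)
    s=cv2.undistortPoints(np.stack([u,v],-1).reshape(-1,1,2).astype(np.float64),K,D).reshape(h,w,2)
    d=p["depth"]
    c=np.stack([s[...,0]*d,-s[...,1]*d,-d],-1)
    R=np.array(p["rotation"])
    if R.size==4:
        from scipy.spatial.transform import Rotation as Ro
        R=Ro.from_quat(R).as_matrix()
    P=c@R.reshape(3,3).T+np.array(p["xyz"]); P[d==0]=np.nan
    return P
def save(p,n): cv2.imwrite("pics/"+n,p["image"][...,::-1])
E
python3 - <<'E'
from h import *
s=readout.state();print({k:np.round(v,3) for k,v in s.items()})
for n in("top","scene"):
    p=imaging.capture(n);save(p,n+"1.png");P=pts(p);np.save(n+"1.npy",P)
    print(n,p["xyz"],p["rotation"],p["k1"])
    for o in("carrier","carrier_grip","thumb_bar","flap","flap_lip","autosampler","wrench"):
        for r in imaging.outline_of(p,o)[:3]:
            m=r["region"];q=P[m];print(o,round(r["p"],2),np.round(r["at"]),m.sum(),np.round(np.nanmedian(q,0),3),np.round(np.nanmin(q,0),3),np.round(np.nanmax(q,0),3))
E
```

```text
{'t': np.float64(0.0), 'qpos': array([-0.851,  0.041,  0.084, -0.   , -1.615, -0.334]), 'joint_velocities': array([ 0.002,  0.001,  0.001, -0.001,  0.   , -0.001]), 'joint_torque': array([ 1.0000e-03, -3.6821e+01,  3.4741e+01,  6.9320e+00, -5.0000e-03,
       -0.0000e+00]), 'ee_pos': array([ 0.226, -0.556,  0.23 ]), 'orientation': array([-0.192,  0.981,  0.001, -0.   ]), 'ft_force': array([-1.099, -0.607, -0.963]), 'ft_torque': array([-0.007, -0.001, -0.013]), 'finger_force': np.float64(0.0), 'opening': np.float64(0.086)}
top [ 0.44390273 -0.06325254  1.37761562] [ 0.03183603 -0.03544077 -0.69595158  0.71650667] 0.02404109549864875
carrier 0.92 [279. 236.] 324 [0.58  0.053 0.056] [0.524 0.041 0.036] [0.626 0.066 0.077]
carrier 0.68 [372. 265.] 354 [ 0.516 -0.193  0.016] [ 0.483 -0.248 -0.01 ] [ 0.546 -0.148  0.042]
carrier_grip 0.86 [371. 262.] 306 [ 0.514 -0.195  0.018] [ 0.48  -0.248  0.   ] [ 0.545 -0.152  0.042]
carrier_grip 0.65 [289. 218.] 1549 [0.617 0.02  0.062] [ 0.485 -0.015  0.033] [0.726 0.07  0.088]
carrier_grip 0.59 [279. 231.] 346 [0.581 0.053 0.056] [0.524 0.041 0.035
[... 1046 characters left out ...]
-0.004] [0.886 0.422 0.185]
carrier_grip 0.75 [357. 244.] 267 [0.586 0.047 0.059] [0.527 0.035 0.037] [0.636 0.063 0.082]
carrier_grip 0.59 [274. 263.] 365 [ 0.526 -0.2    0.018] [ 0.479 -0.255 -0.004] [ 0.554 -0.154  0.044]
thumb_bar 0.8 [354. 258.] 1081 [0.63  0.016 0.066] [ 0.485 -0.017  0.054] [0.738 0.067 0.099]
thumb_bar 0.55 [188. 333.] 228 [ 0.62  -0.487  0.014] [ 0.527 -0.504  0.005] [ 0.694 -0.469  0.023]
flap 0.64 [360. 258.] 1114 [0.635 0.016 0.066] [ 0.485 -0.02   0.038] [0.731 0.067 0.09 ]
flap_lip 0.57 [357. 253.] 1141 [0.633 0.016 0.066] [ 0.485 -0.02   0.004] [0.731 0.068 0.09 ]
autosampler 0.63 [426. 268.] 12361 [0.803 0.11  0.152] [ 0.477 -0.02  -0.001] [0.886 0.419 0.185]
```

```bash
python3 - <<'E'
import cv2
a=cv2.imread("pics/top1.png")[150:330,190:430];cv2.imwrite("pics/top1c.png",cv2.resize(a,None,fx=3.3,fy=3.3,interpolation=cv2.INTER_CUBIC))
a=cv2.imread("pics/scene1.png")[170:350,230:470];cv2.imwrite("pics/scene1c.png",cv2.resize(a,None,fx=3.3,fy=3.3,interpolation=cv2.INTER_CUBIC))
E
```

```text
(no output)
```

View pics/top1c.png

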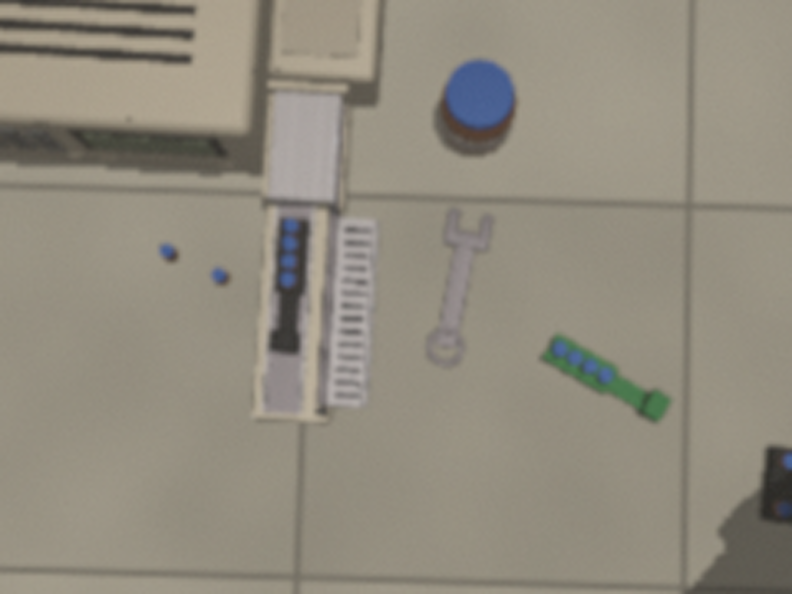

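View pics/scene1c.png

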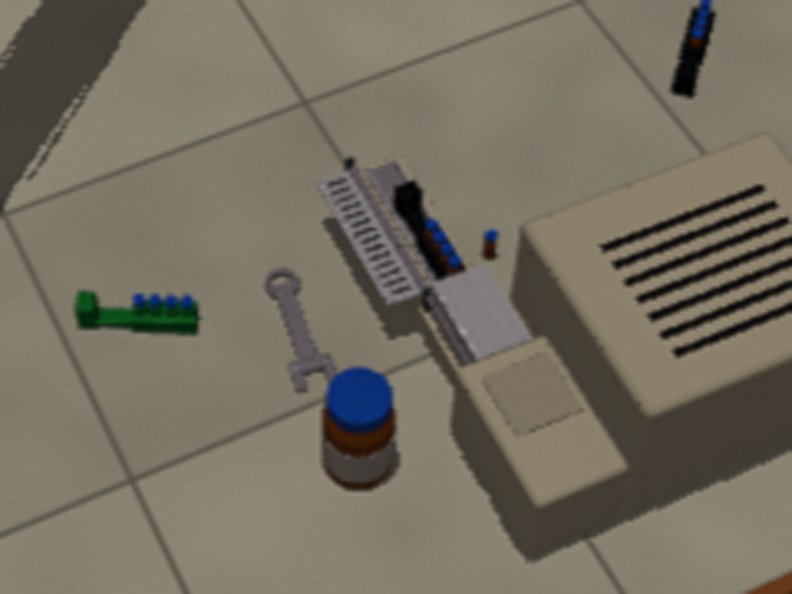

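The top crop shows the black carrier in the track, grip at about (285,340) and vials up to (290,225). The thumb bar is at (350,310), the hood at (305,145) and the wrench at (455,290). The green look-alike is at (605,375). The scene crop agrees. Next I'll fit the instrument frame to the depth.

```bash
cat > fit.py <<'E'
from h import *
from scipy.optimize import minimize
def model(a):
    x,y=a[:,0],a[:,1]; z=np.zeros(len(a))
    def box(x0,x1,y0,y1,h): z[(x>x0)&(x<x1)&(y>y0)&(y<y1)]=h
    box(-170,92,-38,24,38); box(-157,-9,-66,-34,59); box(0,84,-32,18,82)
    box(30,230,24,260,175); box(92,230,-60,24,100)
    return z
def fit(P,x0):
    Q=P[np.isfinite(P).all(-1)]; Q=Q[np.hypot(Q[:,0]-.65,Q[:,1]-.1)<.36]*1000
    # leave out everything within the channel, unlisted heights are clipped
    def cost(v,ret=False):
        c,s=np.cos(v[2]),np.sin(v[2]); d=Q[:,:2]-v[:2]
        a=np.c_[c*d[:,0]+s*d[:,1],-s*d[:,0]+c*d[:,1]]
        r=np.abs(Q[:,2]-model(a)-v[3]); return np.minimum(r,15).mean()
    best=None
    for k in range(4):
        for dy in(-.05,0,.05):
            r=minimize(cost,np.add(x0,[0,0,dy,0]),method="Nelder-Mead",options=dict(initial_simplex=np.add(x0,[0,0,dy,0])+np.array([[0,0,0,0],[15,0,0,0],[0,15,0,0],[0,0,.05,0],[5,5,0,3]])/(1+k)))
            if best is None or r.fun<best.fun: best=r
        x0=best.x
    return best
def to_as(P,v):
    c,s=np.cos(v[2]),np.sin(v[2]); d=P[...,:2]*1000-v[:2]
    return np.stack([c*d[...,0]+s*d[...,1],-s*d[...,0]+c*d[...,1],P[...,2]*1000-v[3]],-1)
E
python3 - <<'E'
from fit import *
for n in("top","scene"):
    P=np.load(n+"1.npy"); r=fit(P,[635,45,0,0]); print(n,np.round(r.x,3),round(r.fun,2))
    A=to_as(P,r.x); A=A[np.isfinite(A).all(-1)]
    x,y,z=A.T
    up=A[(x<-55)&(x>-160)&(abs(y)<22)&(z>55)&(z<80)]; print(" grip top",len(up),np.percentile(up,[2,50,98],axis=0).round(1).tolist())
    b=A[(x<-15)&(x>-150)&(y<-30)&(y>-75)&(z>50)&(z<70)]; print(" bar",np.percentile(b,[2,50,98],axis=0).round(1).tolist())
    h=A[(x<80)&(x>5)&(y<40)&(y>-50)&(z>77)&(z<90)]; print(" hood",np.percentile(h,[2,50,98],axis=0).round(1).tolist())
    h=A[(x<250)&(x>0)&(y<300)&(y>0)&(z>168)&(z<182)]; print(" housing",np.percentile(h,[1,50,99],axis=0).round(1).tolist())
E
```

```text
top [ 6.41672e+02  5.24310e+01 -3.00000e-02 -1.59900e+00] 3.06
 grip top 100 [[-117.3, -11.3, 55.8], [-103.4, -1.6, 66.5], [-56.1, 10.6, 75.9]]
 bar [[-147.5, -68.0, 53.6], [-82.8, -49.4, 59.5], [-18.4, -30.9, 67.0]]
 hood [[6.7, -32.4, 77.4], [42.4, -7.4, 81.7], [78.3, 23.7, 87.7]]
 housing [[31.4, 26.1, 169.1], [127.5, 140.0, 174.9], [226.8, 254.2, 180.6]]
scene [ 6.45134e+02  5.13940e+01 -3.70000e-02  1.01400e+00] 5.83
 grip top 77 [[-115.5, -13.0, 56.0], [-101.0, -4.3, 65.5], [-56.3, 7.6, 75.6]]
 bar [[-146.4, -70.6, 54.0], [-78.3, -50.3, 59.7], [-17.2, -31.9, 66.8]]
 hood [[6.3, -34.6, 77.6], [44.2, -7.9, 82.0], [78.0, 23.0, 87.7]]
 housing [[35.3, 24.8, 168.8], [139.1, 134.8, 175.0], [229.0, 253.9, 180.3]]
```

Request:
carry_out --series '[[[-0.1,0.09,0],[0,0,0],-0.035],[[-0.197,0.182,0],[0,0,0],-0.035],[[-0.197,0.182,0],[0,0,0],-0.035],[[-0.197,0.182,0],[0,0,0],-0.035],[[-0.197,0.182,0],[0,0,0],-0.035],[[-0.197,0.182,0],[0,0,0],-0.035],[[-0.197,0.182,0],[0,0,0],-0.035],[[-0.197,0.182,0],[0,0,0],-0.035],[[-0.197,0.182,0],[0,0,0],-0.035],[[-0.197,0.182,0],[0,0,0],-0.035],[[-0.197,0.182,0],[0,0,0],-0.035],[[-0.197,0.182,0],[0,0,0],-0.035],[[-0.1,0.09,0],[0,0,0],-0.035],[[0,0,0],[0,0,0.96],-0.035],[[0,0,0],[0,0,0.96],-0.035],[[0,0,0],[0,0,0.96],-0.035],[[0,0,0],[0,0,0.96],-0.035],[[0,0,0],[0,0,0.96],-0.035],[[0,0,0],[0,0,0],-0.035]]'

```text
t: 3.18
ee_pos: [0.5002, 0.0262, 0.2315]
orientation: [0.016, 1.0, 0.0, 0.0]
ft_force: [-0.8, -0.3, -0.5]
opening: 0.044
finger_force: 0.0
```

Request:
carry_out --series '[[[0,0,0.15],[0,0,0],-0.035],[[0,0,0.25],[0,0,0],-0.035],[[0,0,0.2],[0,0,0],-0.035],[[0,0,0.07],[0,0,0],-0.035],[[0,0,0],[0,0,0],-0.035]]'

```text
t: 3.8
ee_pos: [0.5002, 0.0263, 0.0976]
orientation: [0.016, 1.0, -0.0, -0.0]
ft_force: [0.9, -0.8, 1.4]
opening: 0.0442
finger_force: 0.0
```

```bash
python3 - <<'E'
from fit import *
s=readout.state();print(s["ee_pos"],s["opening"],s["ft_force"])
p=imaging.capture("scene");P=pts(p);np.save("scene2.npy",P)
v=[645.1,51.4,-.037,1.0];A=to_as(P,v)
x,y,z=A[...,0],A[...,1],A[...,2]
m=(x>-180)&(x<-90)&(y>-90)&(y<30)&(z>80)&(z<135)
vv,uu=np.where(m)
for zz in range(85,135,8):
    k=m&(z>zz)&(z<=zz+8)
    if k.sum()>3:
        for nm,kk in(("A",k&(y<-30)),("B",k&(y>=-30))):
            if kk.sum()>2: print(zz,nm,kk.sum(),np.percentile(A[kk],[3,50,97],axis=0).round(0).tolist())
im=p["image"][170:320,270:470];cv2.imwrite("pics/s2.png",cv2.resize(im[...,::-1],None,fx=4,fy=4,interpolation=cv2.INTER_CUBIC))
E
```

```text
[0.50023314 0.02631447 0.0975802 ] 0.04415395993019026 [ 0.88206808 -0.7684058   1.41039112]
101 A 6 [[-134.0, -59.0, 102.0], [-133.0, -56.0, 107.0], [-132.0, -52.0, 108.0]]
101 B 11 [[-150.0, -9.0, 102.0], [-137.0, -7.0, 105.0], [-132.0, -2.0, 108.0]]
109 A 10 [[-142.0, -67.0, 110.0], [-135.0, -62.0, 115.0], [-131.0, -52.0, 116.0]]
109 B 12 [[-153.0, -10.0, 110.0], [-136.0, -7.0, 112.0], [-130.0, 3.0, 117.0]]
117 A 13 [[-144.0, -67.0, 118.0], [-134.0, -62.0, 120.0], [-128.0, -53.0, 124.0]]
117 B 13 [[-151.0, -10.0, 118.0], [-138.0, -6.0, 120.0], [-130.0, 5.0, 125.0]]
125 A 11 [[-143.0, -66.0, 127.0], [-136.0, -61.0, 128.0], [-128.0, -55.0, 132.0]]
125 B 12 [[-147.0, -9.0, 125.0], [-135.0, -7.0, 129.0], [-130.0, 5.0, 133.0]]
133 B 5 [[-144.0, -9.0, 133.0], [-136.0, -6.0, 134.0], [-133.0, -5.0, 135.0]]
```

View pics/s2.png

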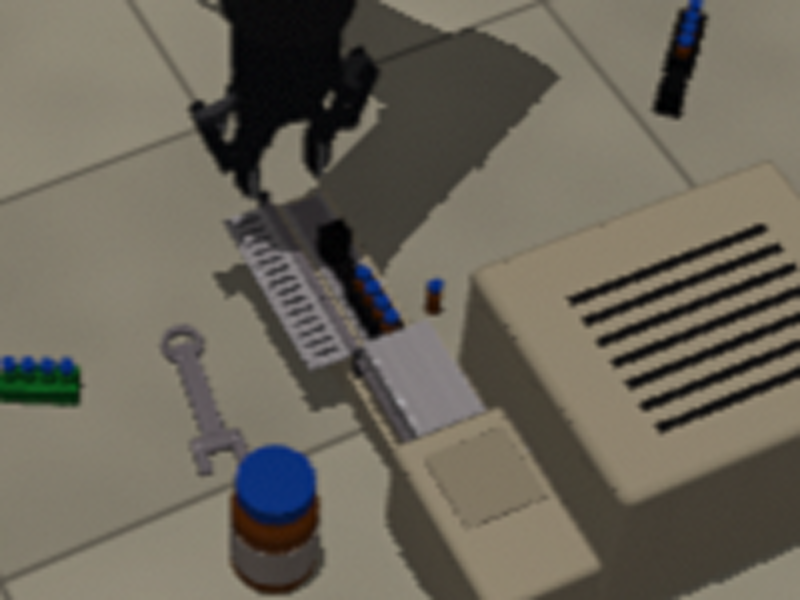

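The fingers hover at about (255,190), over the bar, and (320,160), over the channel behind the grip. I'll press the bar now.

Request:
carry_out --series '[[[0,0.009,0],[0,0,0],-0.08],[[0,0,0.07],[0,0,0],-0.08],[[0,0,0.07],[0,0,0],-0.08],[[0,0,0.04],[0,0,0],-0.08],[[0,0,0.04],[0,0,0],-0.08],[[0,0,0.033],[0,0,0],-0.08],[[0,0,0],[0,0,0],-0.08],[[0,0,0],[0,0,0],-0.08]]'

```text
t: 4.85
ee_pos: [0.5013, 0.0285, 0.0485]
orientation: [0.016, 1.0, -0.0, 0.001]
ft_force: [-3.6, 1.1, 8.0]
opening: 0.0463
finger_force: 3.6
```

```bash
cat > flap.py <<'E'
from fit import *
s=readout.state();print(s["ee_pos"].round(4),round(s["opening"],4),s["ft_force"].round(1))
V={"top":[641.7,52.4,-.030,-1.6],"scene":[645.1,51.4,-.037,1.0]}
for n in V:
    p=imaging.capture(n);A=to_as(pts(p),V[n]);x,y,z=A[...,0],A[...,1],A[...,2]
    m=(x>12)&(x<75)&(y>-26)&(y<14)&(z>70)&(z<125)
    a=A[m]; c=np.polyfit(a[:,1],a[:,2],1); r=a[:,2]-np.polyval(c,a[:,1]); a=a[abs(r)<4]; c=np.polyfit(a[:,1],a[:,2],1)
    print(n,"flap angle",round(float(np.arctan(c[0])),3),"n",len(a),"z(hinge)",round(float(np.polyval(c,-32)),1))
    g=A[(x>-150)&(x<-30)&(abs(y)<14)&(z>60)&(z<72)]; 
    print("  carrier-ish front/rear x",np.percentile(g[:,0],[2,98]).round(1))
    im=p["image"]; (r0,c0)=(170,270) if n=="scene" else (150,220)
    cv2.imwrite(f"pics/{n}_t{s['t']:.2f}.png",cv2.resize(im[r0:r0+150,c0:c0+200,::-1],None,fx=4,fy=4,interpolation=cv2.INTER_CUBIC));print(f"  {n}_t{s['t']:.2f}.png")
E
python3 flap.py
```

```text
[0.5013 0.0285 0.0485] 0.0463 [-3.6  1.1  8. ]
top flap angle 0.349 n 276 z(hinge) 85.3
  carrier-ish front/rear x [-56.8 -36.9]
  top_t4.85.png
scene flap angle 0.403 n 204 z(hinge) 85.3
  carrier-ish front/rear x [-146.7  -33.1]
  scene_t4.85.png
```

Request:
carry_out --series '[[[0,0,0.012],[0,0,0],-0.08],[[0,0,0.011],[0,0,0],-0.08],[[0,0,0],[0,0,0],-0.08],[[0,0,0],[0,0,0],-0.08]]'

```text
t: 5.45
ee_pos: [0.502, 0.0285, 0.0446]
orientation: [0.016, 1.0, 0.0, 0.002]
ft_force: [-0.2, 0.4, 9.3]
opening: 0.0465
finger_force: 3.6
```

```bash
python3 flap.py
```

```text
[0.502  0.0285 0.0446] 0.0465 [-0.2  0.4  9.3]
top flap angle 0.452 n 219 z(hinge) 89.3
  carrier-ish front/rear x [-58.2 -33.2]
  top_t5.45.png
scene flap angle 0.476 n 156 z(hinge) 89.2
  carrier-ish front/rear x [-146.5  -34. ]
  scene_t5.45.png
```

Request:
carry_out --series '[[[0,0,0.006],[0,0,0],-0.08],[[-0.02,0,0],[0,0,0],-0.08],[[-0.02,0,0],[0,0,0],-0.08],[[-0.02,0,0],[0,0,0],-0.08],[[-0.02,0,0],[0,0,0],-0.08],[[-0.02,0,0],[0,0,0],-0.08],[[-0.02,0,0],[0,0,0],-0.08],[[-0.02,0,0],[0,0,0],-0.08],[[0,0,0],[0,0,0],-0.08]]'

```text
t: 6.68
ee_pos: [0.5279, 0.026, 0.0412]
orientation: [0.017, 1.0, -0.001, -0.001]
ft_force: [-3.3, -4.0, 4.8]
opening: 0.0459
finger_force: 3.1
```

```bash
python3 flap.py
```

```text
[0.5279 0.026  0.0412] 0.0459 [-3.3 -4.   4.8]
top flap angle 0.463 n 182 z(hinge) 91.9Traceback (most recent call last):
  File "flap.py", line 10, in <module>
    print("  carrier-ish front/rear x",np.percentile(g[:,0],[2,98]).round(1))
                                       ~~~~~~~~~~~~~^^^^^^^^^^^^^^^
    return _quantile_unchecked(
        a, q, axis, out, overwrite_input, method, keepdims, weights)
    return _ureduce(a,
                    func=_quantile_ureduce_func,
    ...<5 lines>...
                    overwrite_input=overwrite_input,
                    method=method)
    r = func(a, **kwargs)
    result = _quantile(arr,
                       quantiles=q,
    ...<2 lines>...
                       out=out,
                       weights=wgt)
    slices_having_nans = np.isnan(arr[-1, ...])
                                  ~~~^^^^^^^^^
IndexError: index -1 is out of bounds for axis 0 with size 0
```

```bash
sed -i 's/    print("  carrier-ish.*/    if len(g): print("  carrier-ish x",np.percentile(g[:,0],[2,98]).round(1))/' flap.py; python3 flap.py; python3 - <<'E'
import cv2,numpy as np
a=cv2.imread("pics/top_t6.68.png") ;b=cv2.imread("pics/scene_t6.78.png") 
import glob;print(glob.glob("pics/*"))
E
```

```text
[0.5278 0.0261 0.0412] 0.0462 [-4.4 -4.   4.5]
top flap angle 0.473 n 184 z(hinge) 91.5
  top_t6.72.png
scene flap angle 0.46 n 142 z(hinge) 92.8
  carrier-ish x [-119.5  -32.4]
  scene_t6.72.png
['pics/top_t4.85.png', 'pics/scene1c.png', 'pics/top_t6.72.png', 'pics/s2.png', 'pics/scene_t4.85.png', 'pics/top_t5.45.png', 'pics/top1.png', 'pics/scene_t5.45.png', 'pics/scene1.png', 'pics/top1c.png', 'pics/scene_t6.72.png'][ WARN:0@0.005] global loadsave.cpp:275 findDecoder imread_('pics/top_t6.68.png'): can't open/read file: check file path/integrity
[ WARN:0@0.005] global loadsave.cpp:275 findDecoder imread_('pics/scene_t6.78.png'): can't open/read file: check file path/integrity
```

View pics/scene_t6.72.png

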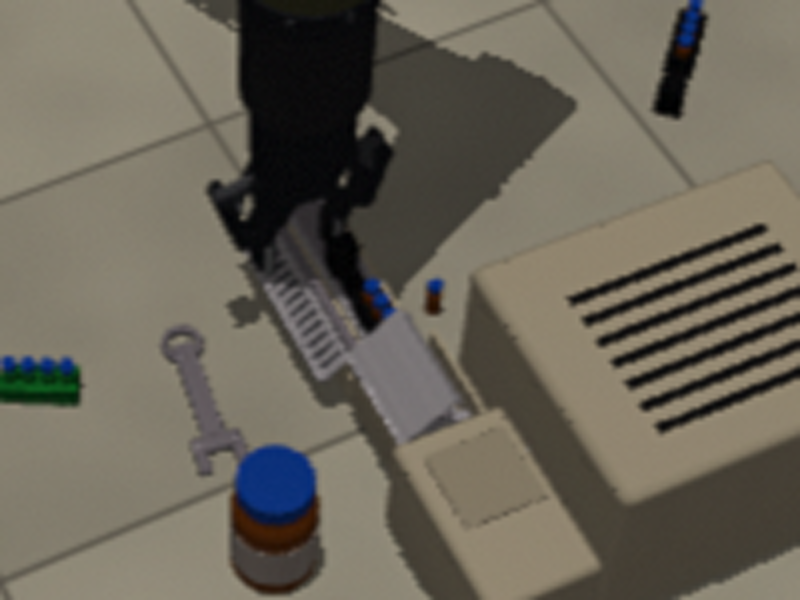

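View pics/top_t6.72.png

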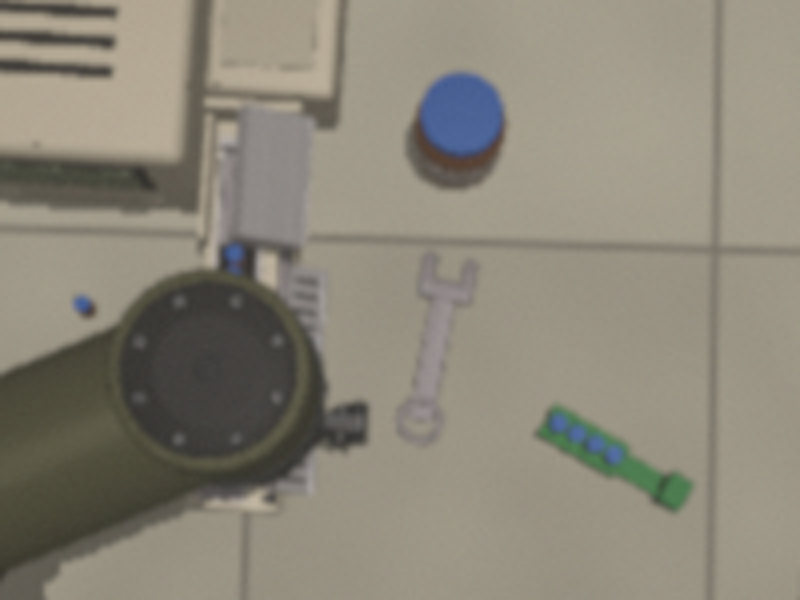

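The scene picture shows the hood lifted and the carrier moving ahead of the finger, with the grip at (342,245). The top view shows the first vial at (233,255), just before the hood. I'll keep pushing.

Request:
carry_out --series '[[[-0.02,0.003,0],[0,0,0],-0.08],[[-0.02,0.003,0],[0,0,0],-0.08],[[-0.02,0,0],[0,0,0],-0.08],[[-0.02,0,0],[0,0,0],-0.08],[[-0.02,0,0],[0,0,0],-0.08],[[-0.02,0,0],[0,0,0],-0.08],[[-0.02,0,0],[0,0,0],-0.08],[[0,0,0],[0,0,0],-0.08]]'

```text
t: 7.82
ee_pos: [0.5558, 0.0262, 0.0412]
orientation: [0.017, 1.0, -0.001, -0.001]
ft_force: [-2.6, -4.9, 4.8]
opening: 0.0461
finger_force: 3.3
```

```bash
python3 flap.py
```

```text
[0.5558 0.0262 0.0412] 0.0461 [-2.6 -4.9  4.8]
top flap angle 0.413 n 161 z(hinge) 93.6
  top_t7.83.png
scene flap angle 0.435 n 122 z(hinge) 94.7
  carrier-ish x [-96.2 -56.7]
  scene_t7.83.png
```

Request:
carry_out --series '[[[-0.02,0.003,0],[0,0,0],-0.08],[[-0.02,0,0],[0,0,0],-0.08],[[-0.02,0.003,0],[0,0,0],-0.08],[[-0.02,0,0],[0,0,0],-0.08],[[-0.02,0,0],[0,0,0],-0.08],[[-0.02,0,0],[0,0,0],-0.08],[[-0.02,0,0],[0,0,0],-0.08],[[-0.01,0,0],[0,0,0],-0.08],[[0,0,0],[0,0,0],-0.08]]'

```text
t: 9.05
ee_pos: [0.5855, 0.0262, 0.0411]
orientation: [0.017, 1.0, -0.002, -0.001]
ft_force: [-4.4, -4.7, 4.9]
opening: 0.0461
finger_force: 3.4
```

Request:
carry_out --series '[[[-0.01,0,0],[0,0,0],-0.08],[[0,0,0],[0,0,0],-0.08]]'

```text
t: 9.3
ee_pos: [0.5875, 0.0262, 0.0412]
orientation: [0.017, 1.0, -0.001, -0.001]
ft_force: [-4.7, -4.6, 4.7]
opening: 0.046
finger_force: 3.5
```

Request:
carry_out --series '[[[-0.01,0,0],[0,0,0],-0.08],[[0,0,0],[0,0,0],-0.08]]'

```text
t: 9.55
ee_pos: [0.5895, 0.0261, 0.0411]
orientation: [0.017, 1.0, -0.002, -0.001]
ft_force: [-4.2, -5.0, 5.4]
opening: 0.0461
finger_force: 3.5
```

Request:
carry_out --series '[[[-0.01,0,0],[0,0,0],-0.08],[[0,0,0],[0,0,0],-0.08]]'

```text
t: 9.8
ee_pos: [0.5915, 0.026, 0.0412]
orientation: [0.017, 1.0, -0.002, -0.001]
ft_force: [-4.6, -5.9, 4.3]
opening: 0.0464
finger_force: 3.5
```

Request:
carry_out --series '[[[-0.01,0,0],[0,0,0],-0.08],[[0,0,0],[0,0,0],-0.08]]'

```text
t: 10.05
ee_pos: [0.5923, 0.026, 0.0412]
orientation: [0.017, 1.0, -0.002, -0.003]
ft_force: [-10.3, -3.7, 8.5]
opening: 0.046
finger_force: 6.6
```

Request:
carry_out --series '[[[-0.007,0,0],[0,0,0],-0.08],[[0,0,0],[0,0,0],-0.08]]'

```text
t: 10.3
ee_pos: [0.5923, 0.0259, 0.0411]
orientation: [0.016, 1.0, -0.002, -0.004]
ft_force: [-17.5, -3.3, 12.5]
opening: 0.0461
finger_force: 10.4
```

```bash
python3 flap.py
```

```text
[0.5923 0.0259 0.0411] 0.0461 [-17.5  -3.3  12.5]
top flap angle 0.606 n 30 z(hinge) 91.4
  top_t10.30.png
scene flap angle 0.443 n 125 z(hinge) 95.5
  carrier-ish x [-59.3 -30.3]
  scene_t10.30.png
```

A hard stop at x = 0.592 agrees with the predicted home position (0.590 to 0.593). I'll back off with the bar still pressed, then lift.

Request:
carry_out --series '[[[0.015,0,0],[0,0,0],-0.08],[[0.02,0,0],[0,0,0],-0.08],[[0.02,0,0],[0,0,0],-0.08],[[0,0,0],[0,0,0],-0.08]]'

```text
t: 10.9
ee_pos: [0.5865, 0.0266, 0.043]
orientation: [0.016, 1.0, -0.001, 0.002]
ft_force: [2.4, -4.4, 4.9]
opening: 0.0465
finger_force: 3.6
```

```bash
python3 flap.py; python3 - <<'E'
from h import *
p=imaging.capture("scene");cv2.imwrite("pics/s_home.png",cv2.resize(p["image"][190:310,300:460,::-1],None,fx=5,fy=5,interpolation=cv2.INTER_CUBIC))
E
```

```text
[0.5865 0.0266 0.043 ] 0.0465 [ 2.4 -4.4  4.9]
top flap angle 0.363 n 64 z(hinge) 93.8
  top_t10.90.png
scene flap angle 0.525 n 138 z(hinge) 92.0
  carrier-ish x [-63.7 -30.3]
  scene_t10.90.png
```

View pics/s_home.png

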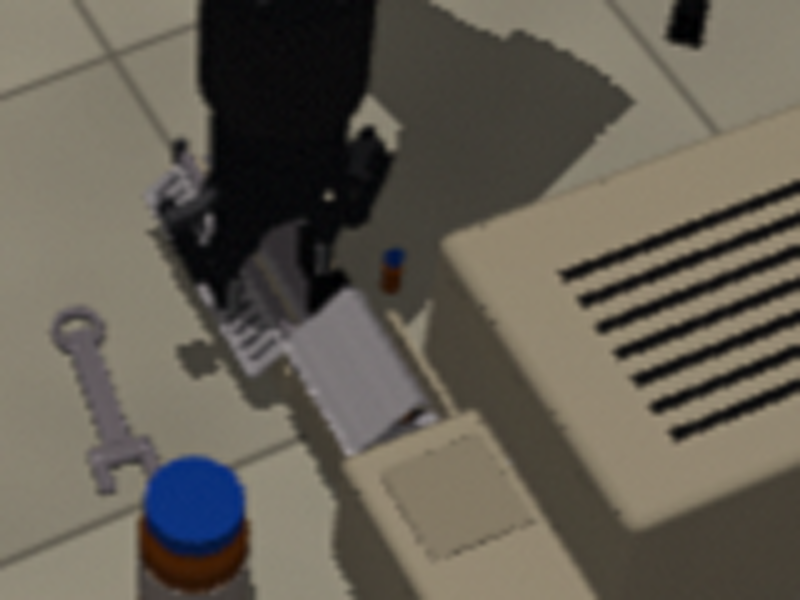

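The grip is at (328,288), just outside the bay mouth. All vials are under the open hood and the finger is clear of the grip. I'll release the bar.

Request:
carry_out --series '[[[0,0,-0.04],[0,0,0],-0.08],[[0,0,-0.05],[0,0,0],-0.08],[[0,0,-0.1],[0,0,0],-0.08],[[0,0,-0.2],[0,0,0],-0.08],[[0,0,-0.2],[0,0,0],-0.08],[[0,0,-0.2],[0,0,0],-0.08],[[0.2,0,0],[0,0,0],-0.08],[[0.25,0,0],[0,0,0],-0.08],[[0.25,0,0],[0,0,0],-0.08],[[0,0,0],[0,0,0],-0.08],[[0,0,0],[0,0,0],-0.08]]'

```text
t: 12.42
ee_pos: [0.445, 0.0329, 0.2001]
orientation: [0.016, 1.0, 0.001, 0.001]
ft_force: [0.8, -0.5, -0.7]
opening: 0.0462
finger_force: 0.0
```

```bash
python3 - <<'E'
from fit import *
p=imaging.capture("scene");A=to_as(pts(p),[645.1,51.4,-.037,1.0]);x,y,z=A[...,0],A[...,1],A[...,2]
g=A[(x>-75)&(x<-5)&(abs(y)<14)&(z>60)&(z<75)];print("grip",len(g),np.percentile(g,[3,50,97],axis=0).round(1).tolist())
h=A[(x>10)&(x<75)&(y>-25)&(y<12)&(z>70)];print("roof z",np.percentile(h[:,2],[5,50,95]).round(1), np.polyfit(h[:,1],h[:,2],1).round(3))
cv2.imwrite("pics/s_end.png",cv2.resize(p["image"][180:300,280:440,::-1],None,fx=5,fy=5,interpolation=cv2.INTER_CUBIC))
E
```

```text
grip 49 [[-38.7, -12.1, 61.0], [-28.6, -2.3, 67.7], [-20.7, 8.7, 72.3]]
roof z [77.6 81.8 86.1] [-1.3000e-02  8.1653e+01]
```

View pics/s_end.png

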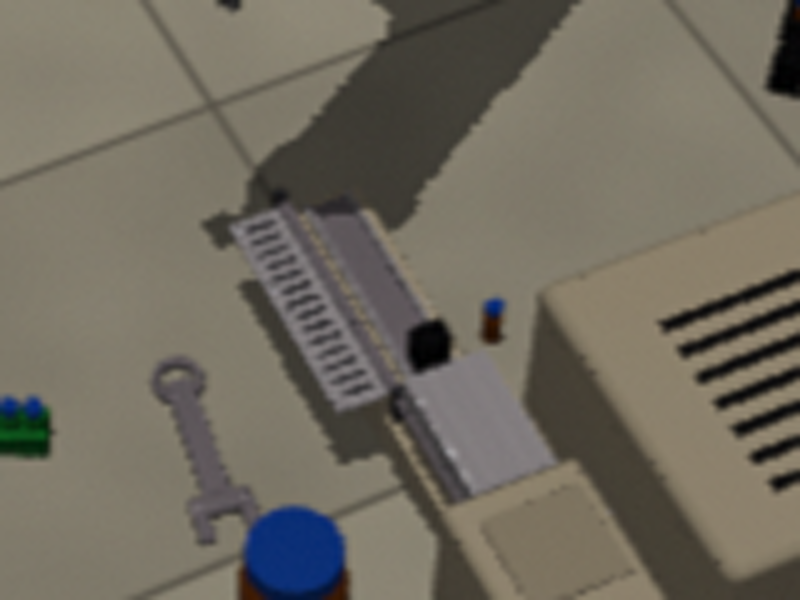

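The flap is shut: roof z is 82 and level. The grip at (428,345) spans x -39 to -21, against -40 to -23 when fully home.

```bash
python3 -c "
from plant import arm;print(arm.job_done())"
```

```text
the job is handed in; nothing more can be done
None
```

The carrier is fully home against the end stop, the flap has sprung shut over its vials, and the job was handed in with the robot clear of everything, about 12.5 s into the 48 s allowed.

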